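Float the counterbalanced scrap bin at the sorting mark

ROBOT

A 6-joint arm with a two-finger parallel gripper is mounted at the origin on the work surface. World frame = base frame: x ahead of the robot, y to its left, z up, the work surface at z = 0. Lengths are in m, angles in rad, forces in N, time in s.
With the tool pointing down it reaches from about 0.425 to 0.95 m from the base axis. Payload 3.5 kg.
Tool frame: the origin (TCP) lies midway between the tips of the shut fingers; the grasp point (between the pads) lies 19 mm behind it; z points along the fingers, y is the line along which they close (so a half turn about z gives the same grasp; the last joint's range is limited). The gripper opens to 85 mm and grips with 20 to 120 N. Pads are 22 mm wide; open, the fingers measure 114 mm over their backs; the gripper's body (76 mm by 85 mm) begins 54 mm behind the grasp point. The pads swing forward as they close: fully open they stand 13 mm farther back than shut.
Start: joints at [-1.402, 0.286, 1.577, -0, 1.279, -0.15], TCP at [0.212, -0.641, 0.231] pointing down, gripper open.
Joint ranges: [-2.77, 2.77], [-0.9, 2.22], [0.21, 2.48], [-1.53, 4.67], [0.24, 2.81], [-2.84, 2.84]. Speed limits (rad/s): [2.79, 2.79, 3.14, 3.14, 3.14, 3.14].

INTERFACE

Orientations are given as a unit quaternion [x, y, z, w].
In Python, from plant import ctrl gives the robot as it stands.
- The arm moves only by the tool move_arm, never from a script. Its argument "plan" is a list of rows, each an object of numbers: "x", "y", "z": the shift along the tool's x, y, z in m; "yaw": the turn about the tool's z in rad; "fingers": the closure, from 0 (fully open) to 1 (shut). In form: [{"x": .., "y": .., "z": .., "yaw": .., "fingers": ..}, ...]. A call has 1 to 5 rows; each row is the pose to reach, as a shift and turn from the pose commanded when the call began, along the tool's axes at that moment; what a row does not reach only later rows make up. A row lasts 1/10 s, in which the tool goes at most 50 mm and 8.59 degrees, less where a joint would pass 70% of its speed; a pose out of reach is approached as far as the arm can. A call with a gripper value outside its range is refused whole. The fingers move at their own pace and stop on an object; "force" is the grip in N (left out, the last holds). Time passes only in rows, so rows that repeat a pose let the fingers close. It gives the time, the measured TCP pose, the force, the opening and the grip force at its end, in the units of the state.
- ctrl.get_state(): the state, without advancing time (a new reading comes with each control period).
- ctrl.read_camera(name): name is "scene" or "top" or "wrist"; returns the picture (420x560x3 uint8, red, green, blue); there is no depth.
- ctrl.camera_model(name): a dict with "intrinsics" (3x3 intrinsics, pixels), "cam_to_world" (4x4, takes a point from camera to world coordinates); the wrist camera has in their place "tool_from_camera" (4x4, takes a point from camera to tool coordinates, whose origin is the TCP and whose axes are the flange's). Camera axes: x right, y up, looking along -z (the intrinsics and any distortion apply to the point x, -y, -z); pixel columns grow to the right and rows downward; lengths in m; the calibration is good to about 2 mm. A picture is of the moment at which its call begins: read the wrist's pose just before it. camera_model takes no time and is no camera call.
- ctrl.sign_off(): hands the job in; it is judged then, once.
The state is a dict: "time": time; "qpos": joint angles; "dq": joint speeds; "joint_efforts": joint torques, N m; "eef_pos": TCP position; "tcp_rot": TCP orientation; "contact_force": force on the tool from outside, world axes, zero at the start; "wrist_torque": the same for the moment, N m; "opening": opening from 0.0 (shut) to 1.0 (fully open); "finger_force": force on a finger pad.
Only numpy, scipy, OpenCV 4.12 (cv2) and the standard library are available. Lean on these libraries where they do the work, as an engineer would, in place of code of your own. Each camera call takes 0.05 s, during which the arm holds its last target. There are 200 camera calls.

TASK

The scrap bin on the bench edge tips outwards for sorting. Using only its hand lever, ease the bin over until the red needle stands in the green zone of the scale, and keep it steady there for a good eight seconds so the cast buttons can be looked over. Do not touch the bin or its counterweight, never let it swing hard or run over towards the dump stop, spill no buttons, leave the other things on the bench alone, and finish still holding the lever with the needle in the green zone.

Things in the scene. Friction and masses are not known exactly. Their poses are not given: they have to be found in the camera images.
- pivot (a point): Centre of the tilting scrap bin's shaft, a horizontal axis along world y, 75 mm above the bench and 40 mm beyond its far edge. The fixed grey bracket is clamped anywhere along that edge. Rocker, lever and green clip all turn about this axis. With the lever held still in the air the bin does not stay put: the spring is weaker than its top-heaviness, it falls away with a time constant near 0.6 s.
- rocker (a joint): Tilt (rad) of the rocker = bin, arms, counterweight, needle, about the pivot. 0: tail on its buffers (start); grows as the bin tips outwards, top to +x; dump stop 1.05. Nominal with its buttons: inertia 0.0875 kg m2, gravity moment 0.89 N m x sin(tilt - 0.28), positive tips further; the balance point 0.28 varies by 0.15 with the load. Bearing friction 0.004 N m, damping 0.006 N m s/rad.
- lever (a joint): Hand lever's angle relative to the rocker (rad), positive when ahead of it (towards +x). No rigid link: a torsion spring in the black barrel turns the rocker by 0.66 N m/rad (nominal) x this value + 0.02 N m s/rad x its rate. Stops at -1.1 and 1.1; left alone it sags to -0.1. The lever's lean from vertical towards +x is -0.75 + rocker + lever.
- lever_grip (a point): Point to grip: on the axis of the lever's black round grip bar, which lies along y, 16 mm diameter, free for 45 mm either side. 200 mm from the pivot axis, 200 mm to the -y side of point pivot, about 0.2 m above the bench; moves on a 200 mm arc in the x-z plane. The lever's flat bar is 57 mm to the +y side; otherwise free space around. Lever 90 g.
- needle_tip (a point): Tip of the red needle on the +y side of the rocker, 180 mm from the pivot axis, 142 mm to the +y side of point pivot; straight up at tilt 0, leans towards +x by the rocker's tilt.
- zone (a joint): Place of the green clip on the scale arc (rad): the rocker tilt at which the needle points at the middle of the green zone. 0.24 to 0.42, set differently each time; stays where it is. Not to be touched.
- zone_mid (a point): Middle of the green zone, at the needle tip's radius (180 mm) and in the needle's plane: the tip coincides with it when the reading is central. The green clip is 36 mm long on the arc: 18 mm (0.1 rad) either side of this point.
- bin_mid (a point): Middle of the inner floor of the open aluminium bin, 150 (x) x 200 (y) x 110 mm high, walls 4 mm, underside level with the pivot axis, middle 160 mm beyond it. Two flat arms 30 mm high run back over the bench to a dark steel counterweight bar along y, 36 mm thick, 230 long, 158 mm on the robot's side of the pivot, 107 mm up. All 2.9 kg, with buttons 3.3 kg. Not to be touched.
- button0: Cast metal sprue button lying in the bin, 38 mm diameter, 13 mm thick, about 100 g (75 to 130 g, differs each time). Origin: centre of its underside.
- button1: As button0.
- button2: As button0.
- button3: As button0.
- wax_block: Green wax block on the bench, 75 x 50 x 30 mm, loose. Origin: centre of its underside. Leave alone.
- flask_lid: Round steel flask lid on the bench, 90 mm diameter, 14 mm high, loose. Origin: centre of its underside. Leave alone.
- firing_tray: Square hollow white ceramic firing tray on the bench, 100 x 100 x 26 mm, loose. Origin: centre of its underside. Leave alone.
- burr_stand: Stepped chrome burr stand on the bench, 90 x 50 mm, about 75 mm high with its burrs, loose. Origin: centre of its underside. Leave alone.

How it is judged:
On the way:
1. the needle stays in the green zone (within 18 mm, 0.1 rad, of its middle), steady below 0.25 rad/s, for 8 s, by the held lever (distance between needle_tip and zone_mid below 0.018 m and velocity of joint rocker between -0.25 and 0.25 rad/s and contact force between the fingers and lever above 1 N), for 8 s.
At the end, for the whole second after the job is handed in: The fingers still hold the lever, the needle tip is within 18 mm (0.1 rad) of the middle of the green zone and moves slower than 0.25 rad/s, and all four buttons lie in the bin (all of step 1 and distance between each of button0, button1, button2, button3 and bin_mid below 0.15 m); the arm keeps its last pose, push and grip.
It fails at once if the bin runs over towards the dump stop (tilt above 0.85 rad) (value of joint rocker above 0.85 rad).
It fails at once if the bin swings hard (faster than 1.2 rad/s either way) (velocity of joint rocker above 1.2 rad/s or velocity of joint rocker below -1.2 rad/s).
It fails at once if the robot touches the bin, its arms, needle or counterweight (contact force between any of the fingers, the arm and bin_floor above 0.5 N or contact force between any of the fingers, the arm and bin_wall1 above 0.5 N or contact force between any of the fingers, the arm and bin_wall2 above 0.5 N or contact force between any of the fingers, the arm and bin_wall3 above 0.5 N or contact force between any of the fingers, the arm and bin_wall4 above 0.5 N or contact force between any of the fingers, the arm and side_arm_right above 0.5 N or contact force between any of the fingers, the arm and side_arm_left above 0.5 N or contact force between any of the fingers, the arm and needle above 0.5 N or contact force between any of the fingers, the arm and needle_flag above 0.5 N or contact force between any of the fingers, the arm and counterweight above 0.5 N).
It fails at once if a button falls out of the bin (distance between any of button0, button1, button2, button3 and bin_mid above 0.19 m).
It fails at once if the green clip or another thing on the bench is shifted (distance of zone_mid from where it was at the start of the episode above 0.015 m or distance of any of wax_block, flask_lid, firing_tray, burr_stand from where it was at the start of the episode above 0.025 m).
It also fails if it takes over 54 s, if anything falls off the work surface, if the arm or the gripper's body presses on something with over 40 N, if the wrist force passes 120 N, or if a joint passes its speed limit or range.

## Working session

There is one attempt and no reset: what is moved stays moved. The work goes in short steps, Python scripts to look and compute and a tool call to move; the robot and the scene stay as the last step left them, time stands still between calls to the robot, and variables do not carry over. Pictures are saved under pics/ and viewed, at most 10 in all, crops included, and the job is handed in when it is done.

Besides the shell and the picture viewer there is one more tool, called after "Emit:" as name([rows], argument=value, ...), one row to a line, values as JSON. move_arm: Moves the arm, as the interface text tells. Its arguments: {"type":"object","properties":{"plan":{"type":"array"},"force":{"type":"number"}},"required":["plan"]}

```bash
mkdir -p pics; ls
python3 - <<'E'
from plant import ctrl
import cv2,numpy as np
np.set_printoptions(precision=4,suppress=True)
s=ctrl.get_state();print(s)
for n in("scene","top"):
    im=ctrl.read_camera(n);cv2.imwrite(f"pics/{n}0.png",im[:,:,::-1]);m=ctrl.camera_model(n);print(n,m)
print(ctrl.camera_model("wrist"))
E
```

```text
pics
{'time': 0.0, 'qpos': array([-1.402 ,  0.2872,  1.5782,  0.    ,  1.2786, -0.15  ]), 'dq': array([ 0.0001, -0.0015, -0.0022,  0.0005, -0.0002, -0.0002]), 'joint_efforts': array([ -0.0005, -40.5985, -29.2624,  -0.0002,   0.0059,  -0.    ]), 'eef_pos': array([ 0.2115, -0.6403,  0.2299]), 'tcp_rot': array([ 0.9873,  0.1587, -0.    , -0.0012]), 'contact_force': array([-0.4409,  0.3545, -0.1996]), 'wrist_torque': array([-0.0019, -0.0363, -0.036 ]), 'finger_force': 0.0, 'opening': 0.9976620195839293}
scene {'intrinsics': array([[382.1251,   0.    , 285.1144],
       [  0.    , 382.1251, 206.8067],
       [  0.    ,   0.    ,   1.    ]]), 'cam_to_world': array([[-0.3503, -0.7762,  0.5242,  1.1101],
       [ 0.9365, -0.2987,  0.1836,  0.2341],
       [ 0.0141,  0.5553,  0.8315,  1.0641],
       [ 0.    ,  0.    ,  0.    ,  1.    ]])}
top {'intrinsics': array([[441.3784,   0.    , 285.6279],
       [  0.    , 441.3784, 209.5941],
       [  0.    ,   0.    ,   1.    ]]), 'cam_to_world': array([[-0.0007,  0.9973, -0.0729,  0.4512],
       [-0.9999,  0.0003,  0.0141,  0.0627],
       [ 0.0141,  0.0729,  0.9972,  1.518 ],
       [ 0.    ,  0.    ,  0.    ,  1.    ]])}
{'intrinsics': array([[341.9332,   0.    , 280.5124],
       [  0.    , 341.9332, 209.8255],
       [  0.    ,   0.    ,   1.    ]]), 'tool_from_camera': array([[-0.0002,  0.9618,  0.2739,  0.0692],
       [ 1.    ,  0.0001,  0.0002,  0.0008],
       [ 0.0001,  0.2739, -0.9618, -0.1429],
       [ 0.    ,  0.    ,  0.    ,  1.    ]])}
```

View pics/scene0.png

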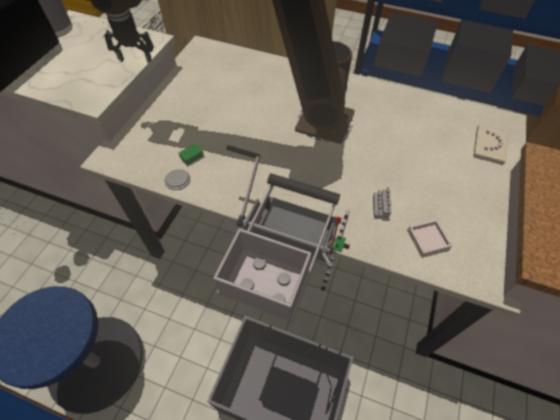

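View pics/top0.png

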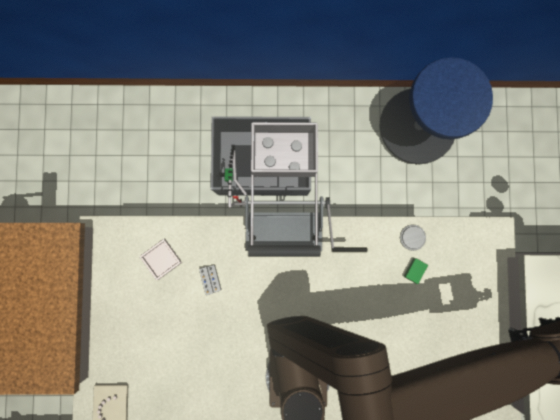

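The scene view shows the bin with its four buttons. The grip bar is near (243,150), the red needle tip near (338,219) and the green clip near (341,244). In the top view the grip bar spans (332–367, 249), the red tip is near (236,198) and the green clip near (228,174).

```bash
cat > h.py <<'E'
import numpy as np,cv2
from plant import ctrl
np.set_printoptions(precision=4,suppress=True)
M={n:ctrl.camera_model(n) for n in("scene","top")}
def proj(n,P):
    K,T=M[n]["intrinsics"],M[n]["cam_to_world"]
    c=(np.atleast_2d(P)-T[:3,3])@T[:3,:3]; c=c*[1,-1,-1]
    p=c@K.T; return p[:,:2]/p[:,2:]
def ray(n,uv):
    K,T=M[n]["intrinsics"],M[n]["cam_to_world"]
    d=np.linalg.solve(K,[uv[0],uv[1],1])*[1,-1,-1]
    return T[:3,3],T[:3,:3]@d
def plane(n,uv,ax,val):
    o,d=ray(n,uv); return o+d*(val-o[ax])/d[ax]
def tri(uvs,uvt):
    o1,d1=ray("scene",uvs);o2,d2=ray("top",uvt)
    s=np.linalg.lstsq(np.stack([d1,-d2],1),o2-o1,rcond=None)[0]
    a,b=o1+s[0]*d1,o2+s[1]*d2; return (a+b)/2,np.linalg.norm(a-b)
def blobs(im,col):
    r,g,b=[im[:,:,i].astype(int) for i in range(3)]
    m=(r-np.maximum(g,b)>50) if col=="r" else (g-np.maximum(r,b)>40)
    n,l,st,c=cv2.connectedComponentsWithStats(m.astype(np.uint8))
    return [(st[i,4],c[i].round(2),st[i,:4]) for i in range(1,n) if st[i,4]>=3],l
E
python3 - <<'E'
from h import *
S=cv2.imread("pics/scene0.png")[:,:,::-1];T=cv2.imread("pics/top0.png")[:,:,::-1]
for n,im,(x0,y0,x1,y1) in(("s",S,(220,135,370,300)),("t",T,(200,120,380,265))):
    c=im[y0:y1,x0:x1]
    cv2.imwrite(f"pics/c{n}.png",cv2.resize(c,None,fx=3.6 if n=="s" else 4,fy=3.6 if n=="s" else 4,interpolation=cv2.INTER_CUBIC)[:,:,::-1])
    for col in"rg":
        for b in blobs(im,col)[0]:
            if x0<b[1][0]<x1 and y0<b[1][1]<y1: print(n,col,b)
print("edge x",[plane("top",(u,216),0*0+2,0)for u in(150,400)])
for u in(332,367):print(plane("top",(u,249),2,.207))
E
```

```text
s r (np.int32(11), array([338.36, 217.36]), array([337, 216,   4,   4], dtype=int32))
s g (np.int32(66), array([339.56, 243.71]), array([334, 238,  11,  13], dtype=int32))
t r (np.int32(13), array([235.23, 196.85]), array([233, 196,   5,   3], dtype=int32))
t g (np.int32(49), array([227.2, 174.1]), array([225, 169,   7,  11], dtype=int32))
edge x [array([0.5399, 0.5066, 0.    ]), array([ 0.5401, -0.3542,  0.    ])]
[ 0.43   -0.0931  0.207 ]
[ 0.4299 -0.1971  0.207 ]
```

View pics/cs.png

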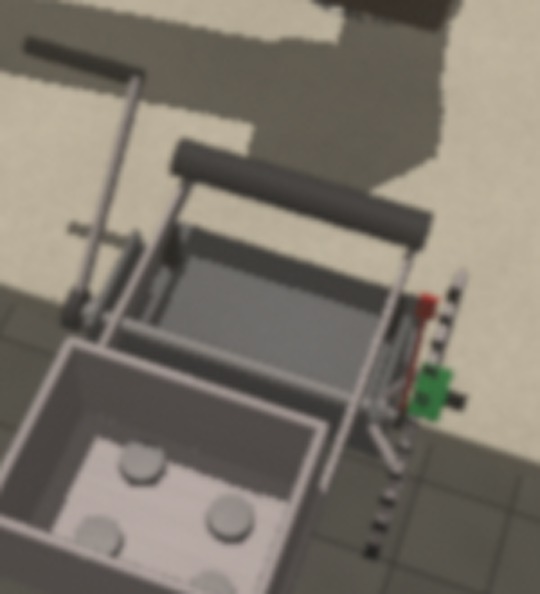

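View pics/ct.png

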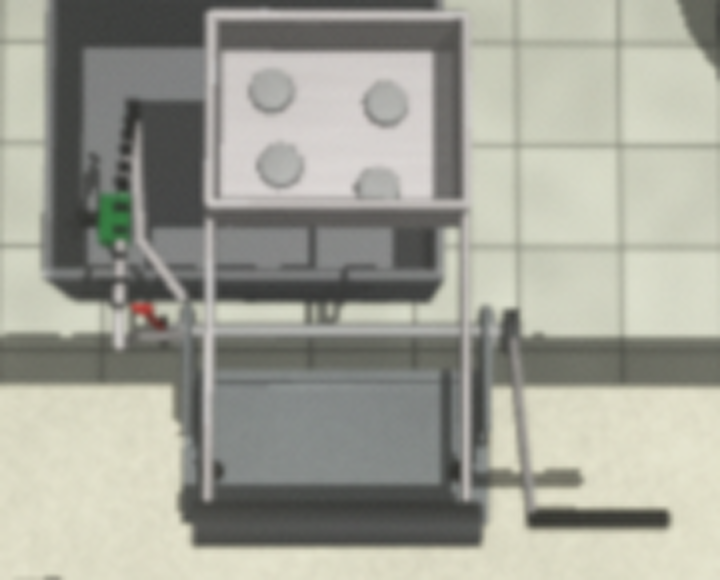

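Run:
```python
from h import *
for nm,a,b in(("red",(338.36,217.36),(235.23,196.85)),("green",(339.56,243.71),(227.2,174.1)),
 ("bar-y",(220+27/3.6,135+45/3.6),(200+668/4,120+519/4)),("bar+y",(220+142/3.6,135+77/3.6),(200+529/4,120+519/4)),
 ("cw -y",(220+180/3.6,135+160/3.6),(200+478/4,120+528/4)),("cw+y",(220+425/3.6,135+228/3.6),(200+197/4,120+528/4))):
    p,e=tri(a,b); d=p-[.58,0,.075]; print(nm,p,e,"r",np.hypot(d[0],d[2]),"ang",np.arctan2(d[0],d[2]))
g=np.array([.58,.19,.075])
for n in M:
  print(n,[proj(n,g+[.18*np.sin(a),0,.18*np.cos(a)])[0] for a in(0,.24,.33,.42)])
```

```text
red [0.5803 0.1904 0.2523] 0.001168547693349369 r 0.1773280811342799 ang 0.001694944401869464
green [0.6474 0.2143 0.2455] 1.4821714597149169e-05 r 0.18337003317345602 ang 0.37661974159250894
bar-y [ 0.4269 -0.1965  0.2007] 0.003827195919166519 r 0.1981170405013128 ang -0.8834638891567447
bar+y [ 0.427  -0.0922  0.2035] 0.0044176711553934956 r 0.19981419267265416 ang -0.8721441402801084
cw -y [ 0.4179 -0.0642  0.0944] 0.004205714524035237 r 0.1632039730964456 ang -1.4519402725013608
cw+y [0.4186 0.1609 0.1053] 0.004549290597365922 r 0.1642386175096534 ang -1.384976305183273
scene [array([338.1308, 216.6228]), array([333.0348, 231.4676]), array([331.01  , 237.5378]), array([328.9605, 243.7731])]
top [array([235.087 , 196.8982]), array([235.3791, 182.3429]), array([235.5759, 177.2376]), array([235.8163, 172.412 ])]
```

The triangulation errors are small. The pivot is at about (0.58, 0.05, 0.075), the zone at about 0.376 rad and the grip at about (0.43, −0.15, 0.207). I'll approach now.

Emit:
move_arm([
  {"x":0.03,"y":-0.033,"z":-0.01,"yaw":-0.14,"fingers":0},
  {"x":0.06,"y":-0.066,"z":-0.02,"yaw":-0.28,"fingers":0},
  {"x":0.09,"y":-0.099,"z":-0.03,"yaw":-0.42,"fingers":0},
  {"x":0.12,"y":-0.132,"z":-0.04,"yaw":-0.56,"fingers":0},
  {"x":0.15,"y":-0.165,"z":-0.04,"yaw":-0.7,"fingers":0},
], force=40)

```text
time: 0.6
eef_pos: [0.303, -0.4361, 0.2726]
tcp_rot: [0.872, 0.49, -0.0, 0.001]
contact_force: [0.5, -0.9, 0.6]
opening: 1.001
finger_force: 0.0
```

```bash
cat >> h.py <<'E'
from scipy.spatial.transform import Rotation as Ro
def shift(goal,yawgoal=0.0):
    "tool-frame shift to a world TCP goal, and the yaw putting tool y along world x"
    s=ctrl.get_state();R=Ro.from_quat(s["tcp_rot"]).as_matrix()
    y=R[:,1];return R.T@(np.array(goal)-s["eef_pos"]),-(yawgoal-np.arctan2(y[1],y[0])),s
E
python3 -c "
from h import *
d,y,s=shift([.43,-.15,.27]);print(d,y,s['eef_pos'],s['time'],s['dq'])"
```

```text
[ 0.3104 -0.0402  0.0021] -0.546632849322072 [ 0.303  -0.4361  0.2726] 0.6 [ 0.609  -0.5601  0.5649  0.005   0.0043 -0.7892]
```

Emit:
move_arm([
  {"x":0.045,"y":-0.006,"z":0,"yaw":-0.12,"fingers":0},
  {"x":0.09,"y":-0.012,"z":0,"yaw":-0.24,"fingers":0},
  {"x":0.135,"y":-0.018,"z":0,"yaw":-0.36,"fingers":0},
  {"x":0.18,"y":-0.024,"z":0,"yaw":-0.48,"fingers":0},
  {"x":0.225,"y":-0.03,"z":0,"yaw":-0.546,"fingers":0},
])

```text
time: 1.1
eef_pos: [0.3949, -0.228, 0.271]
tcp_rot: [0.708, 0.706, 0.0, -0.0]
contact_force: [0.1, -0.0, -0.1]
opening: 1.0
finger_force: 0.0
```

```bash
python3 -c "
from h import *
d,y,s=shift([.43,-.15,.27]);print(d,y,s['eef_pos'],s['time'],s['dq'])"
```

```text
[0.0781 0.0349 0.001 ] -0.0028401784577769765 [ 0.3949 -0.228   0.271 ] 1.1 [ 0.9448 -0.1695  0.1371  0.001   0.0292  0.3107]
```

Emit:
move_arm([
  {"x":0.04,"y":0.018,"z":0,"yaw":-0.003,"fingers":0},
  {"x":0.078,"y":0.035,"z":0,"yaw":-0.003,"fingers":0},
  {"x":0.078,"y":0.035,"z":0.02,"yaw":-0.003,"fingers":0},
  {"x":0.078,"y":0.035,"z":0.02,"yaw":-0.003,"fingers":0},
])

```text
time: 1.5
eef_pos: [0.4291, -0.1501, 0.2485]
tcp_rot: [0.707, 0.707, -0.001, -0.003]
contact_force: [0.4, 0.9, -1.1]
opening: 1.001
finger_force: 0.0
```

Run:
```python
from h import *
s=ctrl.get_state()
im={n:ctrl.read_camera(n) for n in("wrist","scene","top")}
print(s['eef_pos'],s['tcp_rot'],s['contact_force'])
cv2.imwrite("pics/w1.png",im["wrist"][:,:,::-1])
a=np.zeros((420,560,3),np.uint8)
cv2.imwrite("pics/st1.png",cv2.resize(np.hstack([im["scene"][100:320,180:400],im["top"][100:320,190:410]]),None,fx=1.8,fy=1.8)[:,:,::-1])
for n in("scene","top"):
  for c in"rg":print(n,c,[b for b in blobs(im[n],c)[0] if 200<b[1][0]<380 and 120<b[1][1]<300])
```

```text
[ 0.4291 -0.1501  0.2485] [ 0.7071  0.7071 -0.0007 -0.0027] [ 0.4137  0.9048 -1.0756]
scene r [(np.int32(13), array([338.54, 217.54]), array([337, 216,   5,   4], dtype=int32))]
scene g [(np.int32(75), array([339.4 , 243.85]), array([334, 238,  11,  13], dtype=int32))]
top r [(np.int32(13), array([235.23, 196.85]), array([233, 196,   5,   3], dtype=int32))]
top g [(np.int32(51), array([227.18, 173.94]), array([225, 169,   7,  11], dtype=int32))]
```

View pics/w1.png

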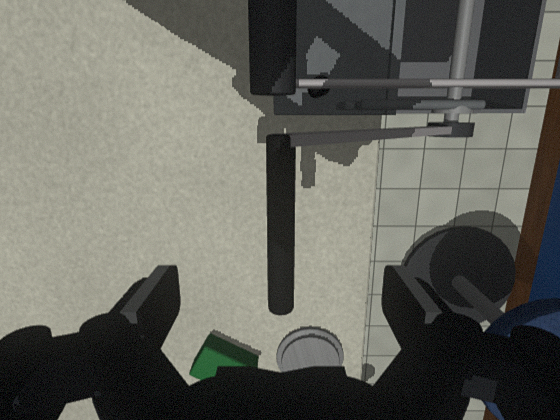

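View pics/st1.png

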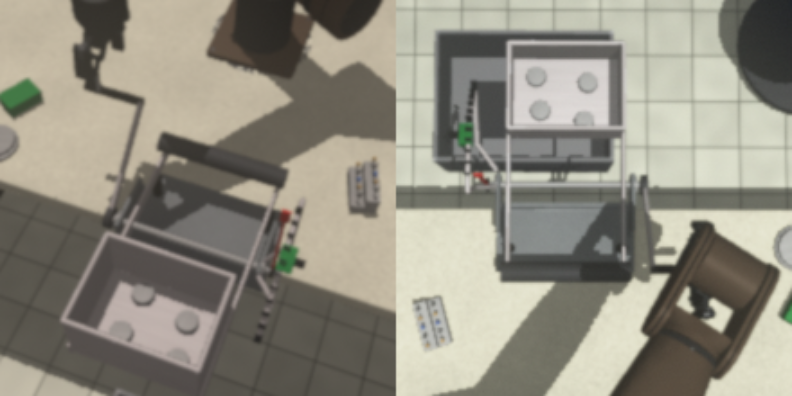

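The wrist view shows the bar centred between the open fingers: column 281, rows 135–312. The scene and top views leave the needle and clip unobstructed by the arm. Next I descend and close.

Emit:
move_arm([
  {"x":0,"y":0,"z":0.03,"yaw":0,"fingers":0},
  {"x":0,"y":0,"z":0.06,"yaw":0,"fingers":0},
  {"x":0,"y":0,"z":0.06,"yaw":0,"fingers":0.5},
  {"x":0,"y":0,"z":0.06,"yaw":0,"fingers":1},
  {"x":0,"y":0,"z":0.06,"yaw":0,"fingers":1},
], force=40)

```text
time: 2.15
eef_pos: [0.4312, -0.1533, 0.1936]
tcp_rot: [0.709, 0.706, 0.0, 0.002]
contact_force: [-0.1, 0.3, 0.1]
opening: 0.508
finger_force: 0.0
```

Emit:
move_arm([
  {"x":0,"y":0,"z":0,"yaw":0,"fingers":1},
  {"x":0,"y":0,"z":0,"yaw":0,"fingers":1},
  {"x":0,"y":0,"z":0,"yaw":0,"fingers":1},
  {"x":0,"y":0,"z":0,"yaw":0,"fingers":1},
])

```text
time: 2.55
eef_pos: [0.43, -0.1528, 0.1925]
tcp_rot: [0.708, 0.706, -0.001, 0.0]
contact_force: [-5.2, -1.2, 5.6]
opening: 0.167
finger_force: 39.3
```

```bash
cat >> h.py <<'E'
PV=np.array([.58,.19,.075])
REF=None
def redc(n,im):
    x0,y0,x1,y1=(310,205,350,290) if n=="scene" else (222,150,250,206)
    f=im[y0:y1,x0:x1].astype(float)
    w=np.clip(f[:,:,0]-np.maximum(f[:,:,1],f[:,:,2])-20,0,None)
    k=np.unravel_index(cv2.GaussianBlur(w,(0,0),1.5).argmax(),w.shape)
    yy,xx=np.mgrid[:w.shape[0],:w.shape[1]]
    w=w*(np.hypot(yy-k[0],xx-k[1])<5)
    return np.array([(w*xx).sum(),(w*yy).sum()])/w.sum()+[x0,y0]
AN=np.linspace(-.1,1,1101)
ARC={n:proj(n,np.stack([.58+.1773*np.sin(AN),0*AN+.1904,.075+.1773*np.cos(AN)],1)) for n in M}
def tilt(n,im,off):
    c=redc(n,im)-off[n]; return AN[np.hypot(*(ARC[n]-c).T).argmin()]
def ulean(p):  # lever angle + rocker angle from TCP position
    return .75+np.arctan2(p[0]-.58,p[2]+.018-.075), np.hypot(p[0]-.58,p[2]+.018-.075)
E
python3 - <<'E'
from h import *
import json
s=ctrl.get_state();print(s)
print(ulean(s['eef_pos']))
c={n:np.mean([redc(n,ctrl.read_camera(n)) for _ in range(2)],0) for n in M}
for _ in range(1):print({n:redc(n,ctrl.read_camera(n)) for n in M},c)
off={n:(c[n]-ARC[n][100]).tolist() for n in M};print(off)
json.dump(off,open("off.json","w"))
E
```

```text
{'time': 2.55, 'qpos': array([-0.5632, -0.1759,  2.1328, -0.0021,  1.1843, -0.56  ]), 'dq': array([ 0.0001,  0.0017,  0.0017, -0.0015, -0.001 ,  0.0021]), 'joint_efforts': array([  1.4868, -18.8416, -27.0967,   0.8751,  -0.816 ,   0.0247]), 'eef_pos': array([ 0.43  , -0.1528,  0.1925]), 'tcp_rot': array([ 0.708 ,  0.7063, -0.0009,  0.0004]), 'contact_force': array([-5.1534, -1.2219,  5.5867]), 'wrist_torque': array([-0.209 ,  0.7585,  0.0197]), 'finger_force': 39.29616630077362, 'opening': 0.16698932693014965}
(np.float64(-0.08608517377051528), np.float64(0.20210792109279468))
{'scene': array([338.3373, 218.5034]), 'top': array([235.409 , 196.9571])} {'scene': array([338.3398, 218.4976]), 'top': array([235.4101, 196.958 ])}
{'scene': [0.19494404231255658, 1.2532797192464216], 'top': [0.3683624137053414, -0.03533914213628009]}
```

```bash
sed -i 's/AN=np.linspace(-.1,1,1101)/AN=np.linspace(-.1,1,11001)/; ' h.py
cat > ctl.py <<'E'
import sys,json,os
from h import *
from scipy.optimize import least_squares
off=json.load(open("off.json")); off={n:np.array(v)for n,v in off.items()}
c0={n:ARC[n][1000]+off[n] for n in M}
Z=.376; RG=.203; I=.0875; DT=.01
F="log.json"; L=json.load(open(F)) if os.path.exists(F) else {"kn":[],"th":[],"pend":[]}
def acc(th,w,u,du,d):
    return (.89*np.sin(th-.28)+.66*(u-th)+.02*(du-w)-.006*w+d-.004*np.tanh(w/.01))/I
def sim(th,w,d,t0,t1,ft,fu,ts=None):
    n=max(1,int(round((t1-t0)/DT)));t=t0+DT*np.arange(n+1);u=np.interp(t,ft,fu);T=[th];W=[w]
    for i in range(n):
        w+=DT*acc(th,w,u[i],(u[i+1]-u[i])/DT,d);th+=DT*w
        if th<0:th=0.;w=max(w,0.)
        T.append(th);W.append(w)
    return t,np.array(T),np.array(W)
s=ctrl.get_state();t0=s["time"];u0,r0=ulean(s["eef_pos"])
if L["kn"]:
    t1,u1=L["kn"][-1]; p=L["pend"]; 
    for i,x in enumerate(p[:-1]): L["kn"].append([t1+.1*(i+1),u1+(x-u1)+(u0-p[-1])*(i+1)/len(p)])
L["kn"].append([t0,u0])
ims=[(ctrl.get_state()["time"],ctrl.read_camera("scene")) for _ in range(2)]
a=[(t,tilt("scene",im,off)) for t,im in ims]
L["th"]+=[[t,float(x)] for t,x in a]
s=ctrl.get_state();tn=s["time"];un,r=ulean(s["eef_pos"]);L["kn"].append([tn,un])
th=np.array(L["th"]);kn=np.array(L["kn"])
print(f"t {tn:.2f} tilt {th[-4:,1]} u {u0:.4f}->{un:.4f} r {r:.4f} F {s['contact_force']} grip {s['finger_force']:.0f} open {s['opening']:.3f} w_raw {(a[1][1]-a[0][1])/(a[1][0]-a[0][0]):.3f}")
mode=sys.argv[1]; N=int(sys.argv[2])
if mode=="ramp": tgt=un+(float(sys.argv[3])-un)*np.arange(1,N+1)/N
else:
    ws=tn-1.7; m=th[:,0]>=ws; tt=th[m]
    rest=tt[0,1]<.006
    def tr(x): return sim(tt[0,1] if rest else x[1],0 if rest else x[2],x[0],tt[0,0],tn,kn[:,0],kn[:,1])
    dprev=L.get("d",0.); sd=.13 if "d" not in L else .02
    def res(x):
        t,T,W=tr(x); return np.r_[(np.interp(tt[:,0],t,T)-tt[:,1])/.0015,(x[0]-dprev)/sd]
    best=min((least_squares(res,[g,tt[0,1],0.],x_scale=[.05,.05,.1]) for g in (np.linspace(-.12,.12,7) if "d" not in L else [dprev])),key=lambda q:q.cost)
    x=best.x; t,T,W=tr(x); L["d"]=float(x[0]); print("d %.4f th %.4f w %.4f rms %.4f"%(x[0],T[-1],W[-1],np.sqrt(np.mean((best.fun[:-1]*.0015)**2))))
    H=20; ft=tn+.1*np.arange(H+1)
    def pc(v):
        _,T2,W2=sim(T[-1],W[-1],x[0],tn,tn+.1*H,ft,np.r_[un,un+np.cumsum(v)]); T2,W2=T2[10::10],W2[10::10]
        return np.r_[(T2-Z),1.0*W2,v*2.,np.clip(abs(v)-.06,0,9)*30,10*(T2[-1]-Z),10*W2[-1]]
    v=least_squares(pc,np.zeros(H)).x
    _,T2,W2=sim(T[-1],W[-1],x[0],tn,tn+.1*H,ft,np.r_[un,un+np.cumsum(v)])
    print("pred",T2[10::10][:10],"wmax",abs(W2).max(),"u",(un+np.cumsum(v))[[0,4,9,19]])
    tgt=un+np.cumsum(v)[:N]
P=lambda u:np.stack([RG*np.sin(u-.75),RG*np.cos(u-.75)],1)
d=P(np.array(tgt))-P(np.array([un])); d=np.round(d*2000)/2000
q=P(np.array([un]))+d; L["pend"]=[float(z) for z in .75+np.arctan2(q[:,0],q[:,1])]
print("rows",json.dumps([{"x":0,"y":round(float(b[0]),4),"z":round(float(-b[1]),4),"yaw":0,"fingers":1} for b in d]))
json.dump(L,open(F,"w"))
E
python3 ctl.py ramp 5 0.15
```

```text
t 2.95 tilt [-0.0002  0.    ] u -0.0870->-0.0871 r 0.2021 F [-5.9332 -1.9452  5.4275] grip 39 open 0.168 w_raw 0.004
rows [{"x": 0, "y": 0.0065, "z": -0.007, "yaw": 0, "fingers": 1}, {"x": 0, "y": 0.0135, "z": -0.0135, "yaw": 0, "fingers": 1}, {"x": 0, "y": 0.021, "z": -0.02, "yaw": 0, "fingers": 1}, {"x": 0, "y": 0.0285, "z": -0.026, "yaw": 0, "fingers": 1}, {"x": 0, "y": 0.036, "z": -0.0315, "yaw": 0, "fingers": 1}]
```

Emit:
move_arm([
  {"x":0,"y":0.0065,"z":-0.007,"yaw":0,"fingers":1},
  {"x":0,"y":0.0135,"z":-0.0135,"yaw":0,"fingers":1},
  {"x":0,"y":0.021,"z":-0.02,"yaw":0,"fingers":1},
  {"x":0,"y":0.0285,"z":-0.026,"yaw":0,"fingers":1},
  {"x":0,"y":0.036,"z":-0.0315,"yaw":0,"fingers":1},
])

```text
time: 3.45
eef_pos: [0.464, -0.1528, 0.2245]
tcp_rot: [0.708, 0.706, -0.004, -0.003]
contact_force: [-11.0, -0.4, 12.3]
opening: 0.169
finger_force: 38.8
```

```bash
python3 ctl.py ramp 4 0.23
```

```text
t 3.55 tilt [-0.0002  0.      0.0001  0.    ] u 0.1442->0.1507 r 0.2038 F [-10.4114  -0.8054  10.8781] grip 39 open 0.169 w_raw -0.002
rows [{"x": 0, "y": 0.0035, "z": -0.002, "yaw": 0, "fingers": 1}, {"x": 0, "y": 0.0065, "z": -0.0045, "yaw": 0, "fingers": 1}, {"x": 0, "y": 0.01, "z": -0.0065, "yaw": 0, "fingers": 1}, {"x": 0, "y": 0.0135, "z": -0.0085, "yaw": 0, "fingers": 1}]
```

Emit:
move_arm([
  {"x":0,"y":0.0025,"z":-0.003,"yaw":0,"fingers":1},
  {"x":0,"y":0.005,"z":-0.006,"yaw":0,"fingers":1},
  {"x":0,"y":0.0085,"z":-0.008,"yaw":0,"fingers":1},
  {"x":0,"y":0.012,"z":-0.01,"yaw":0,"fingers":1},
])

```text
time: 3.95
eef_pos: [0.4767, -0.1527, 0.2335]
tcp_rot: [0.708, 0.706, -0.002, -0.002]
contact_force: [-7.5, -1.8, 5.6]
opening: 0.169
finger_force: 39.3
```

```bash
python3 - <<'E'
s=open("ctl.py").read()
s=s.replace("d=P(np.array(tgt))-P(np.array([un])); d=","""e=P(np.array([un]))[0]/RG; fr=s['contact_force'][[0,2]]@e; dr=np.clip(fr/8000,-.001,.001); print('Frad %.1f'%fr)
d=P(np.array(tgt))-P(np.array([un]))+dr*e*np.linspace(1/N,1,N)[:,None]; d=""")
open("ctl.py","w").write(s)
E
python3 ctl.py ramp 4 0.31
```

```text
t 4.05 tilt [0.0001 0.     0.0003 0.0002] u 0.2203->0.2213 r 0.2045 F [-7.9013 -1.9514  5.9061] grip 39 open 0.173 w_raw -0.002
Frad 9.1
rows [{"x": 0, "y": 0.004, "z": -0.0025, "yaw": 0, "fingers": 1}, {"x": 0, "y": 0.0075, "z": -0.005, "yaw": 0, "fingers": 1}, {"x": 0, "y": 0.0115, "z": -0.007, "yaw": 0, "fingers": 1}, {"x": 0, "y": 0.0155, "z": -0.009, "yaw": 0, "fingers": 1}]
```

Emit:
move_arm([
  {"x":0,"y":0.004,"z":-0.0025,"yaw":0,"fingers":1},
  {"x":0,"y":0.0075,"z":-0.005,"yaw":0,"fingers":1},
  {"x":0,"y":0.0115,"z":-0.007,"yaw":0,"fingers":1},
  {"x":0,"y":0.0155,"z":-0.009,"yaw":0,"fingers":1},
])

```text
time: 4.45
eef_pos: [0.4925, -0.1528, 0.2428]
tcp_rot: [0.708, 0.706, -0.002, -0.001]
contact_force: [-6.5, -1.7, 6.2]
opening: 0.172
finger_force: 39.0
```

```bash
python3 ctl.py ramp 3 0.37
```

```text
t 4.55 tilt [0.0003 0.0002 0.0002 0.0003] u 0.3097->0.3106 r 0.2053 F [-6.8933 -0.9453  6.2734] grip 39 open 0.169 w_raw 0.002
Frad 8.6
rows [{"x": 0, "y": 0.0035, "z": -0.002, "yaw": 0, "fingers": 1}, {"x": 0, "y": 0.007, "z": -0.004, "yaw": 0, "fingers": 1}, {"x": 0, "y": 0.0105, "z": -0.0055, "yaw": 0, "fingers": 1}]
```

Emit:
move_arm([
  {"x":0,"y":0.0035,"z":-0.002,"yaw":0,"fingers":1},
  {"x":0,"y":0.007,"z":-0.004,"yaw":0,"fingers":1},
  {"x":0,"y":0.0105,"z":-0.0055,"yaw":0,"fingers":1},
])

```text
time: 4.85
eef_pos: [0.5031, -0.1527, 0.2481]
tcp_rot: [0.708, 0.706, -0.002, -0.001]
contact_force: [-6.2, -1.6, 5.0]
opening: 0.17
finger_force: 38.9
```

```bash
python3 ctl.py ramp 3 0.42
```

```text
t 4.95 tilt [0.0002 0.0003 0.0003 0.0002] u 0.3674->0.3682 r 0.2059 F [-6.1844 -1.6445  5.8329] grip 39 open 0.169 w_raw -0.002
Frad 7.7
rows [{"x": 0, "y": 0.003, "z": -0.0015, "yaw": 0, "fingers": 1}, {"x": 0, "y": 0.0065, "z": -0.003, "yaw": 0, "fingers": 1}, {"x": 0, "y": 0.0095, "z": -0.0045, "yaw": 0, "fingers": 1}]
```

Emit:
move_arm([
  {"x":0,"y":0.003,"z":-0.0015,"yaw":0,"fingers":1},
  {"x":0,"y":0.0065,"z":-0.003,"yaw":0,"fingers":1},
  {"x":0,"y":0.0095,"z":-0.0045,"yaw":0,"fingers":1},
])

```text
time: 5.25
eef_pos: [0.5128, -0.1527, 0.2523]
tcp_rot: [0.708, 0.706, -0.002, -0.001]
contact_force: [-3.3, -1.9, 2.7]
opening: 0.169
finger_force: 38.9
```

```bash
python3 ctl.py ramp 3 0.47
```

```text
t 5.35 tilt [0.0003 0.0002 0.0001 0.0004] u 0.4185->0.4202 r 0.2065 F [-5.6595 -2.022   5.2654] grip 39 open 0.173 w_raw 0.006
Frad 6.8
rows [{"x": 0, "y": 0.003, "z": -0.0015, "yaw": 0, "fingers": 1}, {"x": 0, "y": 0.006, "z": -0.0025, "yaw": 0, "fingers": 1}, {"x": 0, "y": 0.0095, "z": -0.004, "yaw": 0, "fingers": 1}]
```

Emit:
move_arm([
  {"x":0,"y":0.003,"z":-0.0015,"yaw":0,"fingers":1},
  {"x":0,"y":0.006,"z":-0.0025,"yaw":0,"fingers":1},
  {"x":0,"y":0.0095,"z":-0.004,"yaw":0,"fingers":1},
])

```text
time: 5.65
eef_pos: [0.5221, -0.1527, 0.2557]
tcp_rot: [0.708, 0.706, -0.002, -0.001]
contact_force: [-5.5, -2.8, 6.8]
opening: 0.17
finger_force: 39.4
```

```bash
python3 ctl.py ramp 3 0.52
```

```text
t 5.75 tilt [0.0001 0.0004 0.0146 0.0184] u 0.4663->0.4708 r 0.2071 F [-5.0103 -2.3815  3.9094] grip 39 open 0.166 w_raw 0.076
Frad 5.1
rows [{"x": 0, "y": 0.003, "z": -0.001, "yaw": 0, "fingers": 1}, {"x": 0, "y": 0.0065, "z": -0.002, "yaw": 0, "fingers": 1}, {"x": 0, "y": 0.0095, "z": -0.003, "yaw": 0, "fingers": 1}]
```

```bash
python3 -c "
import json;L=json.load(open('log.json'));L['pend']=[];json.dump(L,open('log.json','w'))"; python3 ctl.py mpc 4
```

```text
t 5.85 tilt [0.0146 0.0184 0.0234 0.0327] u 0.4708->0.4707 r 0.2071 F [-4.3691 -2.1451  4.5568] grip 39 open 0.171 w_raw 0.186
d -0.0227 th 0.0403 w 0.1770 rms 0.0006
pred [0.0605 0.0845 0.1105 0.1367 0.1619 0.1854 0.2068 0.2264 0.2441 0.2604] wmax 0.2638556543464926 u [0.4634 0.3517 0.3181 0.2346]
Frad 5.6
rows [{"x": 0, "y": -0.0015, "z": 0.0, "yaw": 0, "fingers": 1}, {"x": 0, "y": -0.0075, "z": 0.002, "yaw": 0, "fingers": 1}, {"x": 0, "y": -0.0135, "z": 0.004, "yaw": 0, "fingers": 1}, {"x": 0, "y": -0.019, "z": 0.006, "yaw": 0, "fingers": 1}]
```

Emit:
move_arm([
  {"x":0,"y":-0.0015,"z":0.0,"yaw":0,"fingers":1},
  {"x":0,"y":-0.0075,"z":0.002,"yaw":0,"fingers":1},
  {"x":0,"y":-0.0135,"z":0.004,"yaw":0,"fingers":1},
  {"x":0,"y":-0.019,"z":0.006,"yaw":0,"fingers":1},
])

```text
time: 6.25
eef_pos: [0.505, -0.1526, 0.2501]
tcp_rot: [0.708, 0.706, 0.001, 0.002]
contact_force: [0.9, -2.7, 1.3]
opening: 0.17
finger_force: 38.9
```

```bash
python3 ctl.py mpc 4
```

```text
t 6.35 tilt [0.0234 0.0327 0.1324 0.1463] u 0.3793->0.3752 r 0.2071 F [ 0.285  -3.1403  0.4607] grip 39 open 0.169 w_raw 0.278
d -0.0234 th 0.1593 w 0.2587 rms 0.0010
pred [0.1844 0.207  0.2266 0.2434 0.258  0.2708 0.2822 0.2926 0.3022 0.3111] wmax 0.25867268072002664 u [0.336  0.311  0.3073 0.258 ]
Frad 0.3
rows [{"x": 0, "y": -0.0075, "z": 0.003, "yaw": 0, "fingers": 1}, {"x": 0, "y": -0.011, "z": 0.0045, "yaw": 0, "fingers": 1}, {"x": 0, "y": -0.012, "z": 0.005, "yaw": 0, "fingers": 1}, {"x": 0, "y": -0.012, "z": 0.005, "yaw": 0, "fingers": 1}]
```

Emit:
move_arm([
  {"x":0,"y":-0.0075,"z":0.003,"yaw":0,"fingers":1},
  {"x":0,"y":-0.011,"z":0.0045,"yaw":0,"fingers":1},
  {"x":0,"y":-0.012,"z":0.005,"yaw":0,"fingers":1},
  {"x":0,"y":-0.012,"z":0.005,"yaw":0,"fingers":1},
])

```text
time: 6.75
eef_pos: [0.4921, -0.1526, 0.2449]
tcp_rot: [0.708, 0.706, -0.0, 0.0]
contact_force: [0.7, -5.0, 1.2]
opening: 0.17
finger_force: 39.2
```

```bash
python3 ctl.py mpc 4
```

```text
t 6.85 tilt [0.1324 0.1463 0.2468 0.2559] u 0.3124->0.3133 r 0.2074 F [ 0.3392 -4.0786  1.262 ] grip 39 open 0.169 w_raw 0.182
d -0.0227 th 0.2630 w 0.1514 rms 0.0014
pred [0.2771 0.2891 0.2991 0.3076 0.3149 0.3214 0.3272 0.3326 0.3376 0.3422] wmax 0.1513629374951995 u [0.2997 0.2996 0.2972 0.2701]
Frad 1.0
rows [{"x": 0, "y": -0.0025, "z": 0.001, "yaw": 0, "fingers": 1}, {"x": 0, "y": -0.003, "z": 0.0015, "yaw": 0, "fingers": 1}, {"x": 0, "y": -0.003, "z": 0.0015, "yaw": 0, "fingers": 1}, {"x": 0, "y": -0.003, "z": 0.001, "yaw": 0, "fingers": 1}]
```

Emit:
move_arm([
  {"x":0,"y":-0.0025,"z":0.001,"yaw":0,"fingers":1},
  {"x":0,"y":-0.003,"z":0.0015,"yaw":0,"fingers":1},
  {"x":0,"y":-0.003,"z":0.0015,"yaw":0,"fingers":1},
  {"x":0,"y":-0.003,"z":0.001,"yaw":0,"fingers":1},
])

```text
time: 7.25
eef_pos: [0.4896, -0.1525, 0.2437]
tcp_rot: [0.708, 0.706, 0.0, 0.001]
contact_force: [2.4, -5.7, -0.2]
opening: 0.171
finger_force: 38.9
```

```bash
python3 ctl.py mpc 4
```

```text
t 7.35 tilt [0.2468 0.2559 0.3116 0.3142] u 0.2988->0.2988 r 0.2074 F [ 2.3992 -4.9232  0.3704] grip 39 open 0.168 w_raw 0.052
d -0.0218 th 0.3193 w 0.0818 rms 0.0008
pred [0.3269 0.3332 0.3384 0.3427 0.3463 0.3495 0.3523 0.3549 0.3573 0.3596] wmax 0.08184724551465192 u [0.2897 0.2909 0.2906 0.2751]
Frad -0.7
rows [{"x": 0, "y": -0.0015, "z": 0.001, "yaw": 0, "fingers": 1}, {"x": 0, "y": -0.002, "z": 0.001, "yaw": 0, "fingers": 1}, {"x": 0, "y": -0.002, "z": 0.001, "yaw": 0, "fingers": 1}, {"x": 0, "y": -0.0015, "z": 0.001, "yaw": 0, "fingers": 1}]
```

Emit:
move_arm([
  {"x":0,"y":-0.0015,"z":0.001,"yaw":0,"fingers":1},
  {"x":0,"y":-0.002,"z":0.001,"yaw":0,"fingers":1},
  {"x":0,"y":-0.002,"z":0.001,"yaw":0,"fingers":1},
  {"x":0,"y":-0.0015,"z":0.001,"yaw":0,"fingers":1},
])

```text
time: 7.75
eef_pos: [0.4873, -0.1526, 0.2427]
tcp_rot: [0.708, 0.706, -0.001, -0.0]
contact_force: [-0.7, -5.7, 2.6]
opening: 0.168
finger_force: 39.3
```

```bash
python3 ctl.py mpc 5
```

```text
t 7.85 tilt [0.3116 0.3142 0.3343 0.3345] u 0.2869->0.2873 r 0.2076 F [ 0.818  -4.2945  1.1437] grip 39 open 0.171 w_raw 0.004
d -0.0235 th 0.3352 w 0.0040 rms 0.0008
pred [0.3357 0.3367 0.3387 0.3414 0.3445 0.3477 0.3508 0.3538 0.3565 0.359 ] wmax 0.032238506594094926 u [0.3069 0.3034 0.2925 0.2774]
Frad 0.7
rows [{"x": 0, "y": 0.0035, "z": -0.002, "yaw": 0, "fingers": 1}, {"x": 0, "y": 0.005, "z": -0.0025, "yaw": 0, "fingers": 1}, {"x": 0, "y": 0.0045, "z": -0.0025, "yaw": 0, "fingers": 1}, {"x": 0, "y": 0.004, "z": -0.002, "yaw": 0, "fingers": 1}, {"x": 0, "y": 0.003, "z": -0.0015, "yaw": 0, "fingers": 1}]
```

Emit:
move_arm([
  {"x":0,"y":0.0035,"z":-0.002,"yaw":0,"fingers":1},
  {"x":0,"y":0.005,"z":-0.0025,"yaw":0,"fingers":1},
  {"x":0,"y":0.0045,"z":-0.0025,"yaw":0,"fingers":1},
  {"x":0,"y":0.004,"z":-0.002,"yaw":0,"fingers":1},
  {"x":0,"y":0.003,"z":-0.0015,"yaw":0,"fingers":1},
])

```text
time: 8.35
eef_pos: [0.49, -0.1526, 0.2441]
tcp_rot: [0.708, 0.706, -0.001, -0.001]
contact_force: [-0.9, -5.6, 2.4]
opening: 0.165
finger_force: 39.3
```

```bash
python3 ctl.py mpc 5
```

```text
t 8.45 tilt [0.3343 0.3345 0.3418 0.3432] u 0.3015->0.3009 r 0.2077 F [ 0.0075 -5.1463  0.9317] grip 39 open 0.170 w_raw 0.028
d -0.0243 th 0.3440 w 0.0219 rms 0.0004
pred [0.3463 0.3486 0.351  0.3534 0.3558 0.358  0.36   0.3618 0.3635 0.3651] wmax 0.02430560829943624 u [0.3026 0.2959 0.2921 0.2806]
Frad 0.8
rows [{"x": 0, "y": 0.0005, "z": -0.0, "yaw": 0, "fingers": 1}, {"x": 0, "y": 0.0, "z": -0.0, "yaw": 0, "fingers": 1}, {"x": 0, "y": -0.0005, "z": 0.0, "yaw": 0, "fingers": 1}, {"x": 0, "y": -0.0005, "z": 0.0, "yaw": 0, "fingers": 1}, {"x": 0, "y": -0.001, "z": 0.0005, "yaw": 0, "fingers": 1}]
```

Emit:
move_arm([
  {"x":0,"y":0.0005,"z":0,"yaw":0,"fingers":1},
  {"x":0,"y":0.0,"z":0,"yaw":0,"fingers":1},
  {"x":0,"y":-0.0005,"z":0.0,"yaw":0,"fingers":1},
  {"x":0,"y":-0.0005,"z":0.0,"yaw":0,"fingers":1},
  {"x":0,"y":-0.001,"z":0.0005,"yaw":0,"fingers":1},
])

```text
time: 8.95
eef_pos: [0.4892, -0.1526, 0.2437]
tcp_rot: [0.708, 0.706, -0.001, -0.001]
contact_force: [-0.9, -5.1, 3.1]
opening: 0.166
finger_force: 39.3
```

```bash
python3 ctl.py mpc 5
```

```text
t 9.05 tilt [0.3418 0.3432 0.3555 0.3572] u 0.2972->0.2969 r 0.2076 F [ 0.38   -5.2911  1.558 ] grip 39 open 0.171 w_raw 0.034
d -0.0246 th 0.3582 w 0.0238 rms 0.0002
pred [0.3605 0.3625 0.3641 0.3655 0.3667 0.3677 0.3686 0.3694 0.3702 0.3709] wmax 0.023814175640504278 u [0.2928 0.2903 0.2892 0.2826]
Frad 1.2
rows [{"x": 0, "y": -0.001, "z": 0.0005, "yaw": 0, "fingers": 1}, {"x": 0, "y": -0.001, "z": 0.0005, "yaw": 0, "fingers": 1}, {"x": 0, "y": -0.001, "z": 0.0005, "yaw": 0, "fingers": 1}, {"x": 0, "y": -0.0015, "z": 0.0005, "yaw": 0, "fingers": 1}, {"x": 0, "y": -0.0015, "z": 0.0005, "yaw": 0, "fingers": 1}]
```

Emit:
move_arm([
  {"x":0,"y":-0.001,"z":0.0005,"yaw":0,"fingers":1},
  {"x":0,"y":-0.001,"z":0.0005,"yaw":0,"fingers":1},
  {"x":0,"y":-0.001,"z":0.0005,"yaw":0,"fingers":1},
  {"x":0,"y":-0.0015,"z":0.0005,"yaw":0,"fingers":1},
  {"x":0,"y":-0.0015,"z":0.0005,"yaw":0,"fingers":1},
])

```text
time: 9.55
eef_pos: [0.4879, -0.1526, 0.2431]
tcp_rot: [0.708, 0.706, -0.001, -0.0]
contact_force: [1.7, -5.3, 1.3]
opening: 0.166
finger_force: 39.2
```

```bash
python3 ctl.py mpc 5
```

```text
t 9.65 tilt [0.3555 0.3572 0.3669 0.3695] u 0.2905->0.2905 r 0.2076 F [ 0.7698 -4.9996  1.0509] grip 39 open 0.168 w_raw 0.052
d -0.0242 th 0.3693 w 0.0137 rms 0.0006
pred [0.3706 0.3716 0.3723 0.3728 0.3732 0.3735 0.3737 0.374  0.3742 0.3744] wmax 0.01369961968446642 u [0.2874 0.2856 0.2852 0.283 ]
Frad 0.6
rows [{"x": 0, "y": -0.0005, "z": 0.0005, "yaw": 0, "fingers": 1}, {"x": 0, "y": -0.001, "z": 0.0005, "yaw": 0, "fingers": 1}, {"x": 0, "y": -0.001, "z": 0.0005, "yaw": 0, "fingers": 1}, {"x": 0, "y": -0.001, "z": 0.0005, "yaw": 0, "fingers": 1}, {"x": 0, "y": -0.001, "z": 0.0005, "yaw": 0, "fingers": 1}]
```

Emit:
move_arm([
  {"x":0,"y":-0.0005,"z":0.0005,"yaw":0,"fingers":1},
  {"x":0,"y":-0.001,"z":0.0005,"yaw":0,"fingers":1},
  {"x":0,"y":-0.001,"z":0.0005,"yaw":0,"fingers":1},
  {"x":0,"y":-0.001,"z":0.0005,"yaw":0,"fingers":1},
  {"x":0,"y":-0.001,"z":0.0005,"yaw":0,"fingers":1},
])

```text
time: 10.15
eef_pos: [0.4871, -0.1526, 0.2427]
tcp_rot: [0.708, 0.706, -0.0, -0.0]
contact_force: [1.8, -4.2, 1.0]
opening: 0.169
finger_force: 39.2
```

```bash
python3 ctl.py mpc 5
```

```text
t 10.25 tilt [0.3669 0.3695 0.3731 0.373 ] u 0.2860->0.2860 r 0.2076 F [ 1.6882 -5.2678  0.3889] grip 39 open 0.172 w_raw -0.002
d -0.0242 th 0.3733 w 0.0031 rms 0.0006
pred [0.3736 0.3739 0.3741 0.3743 0.3745 0.3746 0.3748 0.3749 0.3751 0.3752] wmax 0.003125003022188176 u [0.2857 0.2849 0.2844 0.2832]
Frad -0.4
rows [{"x": 0, "y": -0.0, "z": 0.0, "yaw": 0, "fingers": 1}, {"x": 0, "y": -0.0, "z": 0.0, "yaw": 0, "fingers": 1}, {"x": 0, "y": -0.0, "z": 0.0, "yaw": 0, "fingers": 1}, {"x": 0, "y": -0.0, "z": 0.0, "yaw": 0, "fingers": 1}, {"x": 0, "y": -0.0, "z": 0.0, "yaw": 0, "fingers": 1}]
```

Emit:
move_arm([
  {"x":0,"y":0,"z":0,"yaw":0,"fingers":1},
  {"x":0,"y":0,"z":0,"yaw":0,"fingers":1},
  {"x":0,"y":0,"z":0,"yaw":0,"fingers":1},
  {"x":0,"y":0,"z":0,"yaw":0,"fingers":1},
  {"x":0,"y":0,"z":0,"yaw":0,"fingers":1},
])

```text
time: 10.75
eef_pos: [0.4871, -0.1525, 0.2427]
tcp_rot: [0.708, 0.706, -0.0, -0.0]
contact_force: [0.2, -5.5, 1.1]
opening: 0.169
finger_force: 39.2
```

```bash
cat >> ctl.py <<'E'
if len(sys.argv)>3 and mode=="mpc":
    cv2.imwrite("pics/z.png",cv2.resize(np.hstack([ims[-1][1][130:310,200:380]]),None,fx=3,fy=3)[:,:,::-1])
E
python3 ctl.py mpc 5 pic
```

```text
t 10.85 tilt [0.3731 0.373  0.373  0.3732] u 0.2861->0.2861 r 0.2076 F [ 1.7437 -5.7148  0.9391] grip 39 open 0.165 w_raw 0.004
d -0.0256 th 0.3730 w -0.0006 rms 0.0005
pred [0.373  0.3731 0.3732 0.3734 0.3736 0.3739 0.3741 0.3743 0.3745 0.3747] wmax 0.0023980465278668982 u [0.2876 0.288  0.287  0.2852]
Frad 0.1
rows [{"x": 0, "y": 0.0005, "z": -0.0, "yaw": 0, "fingers": 1}, {"x": 0, "y": 0.0005, "z": -0.0, "yaw": 0, "fingers": 1}, {"x": 0, "y": 0.0005, "z": -0.0, "yaw": 0, "fingers": 1}, {"x": 0, "y": 0.0005, "z": -0.0, "yaw": 0, "fingers": 1}, {"x": 0, "y": 0.0005, "z": -0.0, "yaw": 0, "fingers": 1}]
```

View pics/z.png

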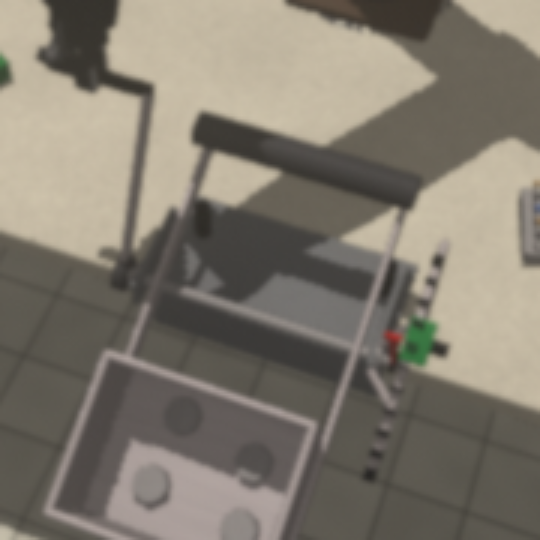

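In the crop the red needle tip at (393,342) stands beside the middle of the green clip at (420,342). The bin is still and all four buttons lie in it. Friction keeps it at rest, so I'll hold.

Emit:
move_arm([
  {"x":0,"y":0,"z":0,"yaw":0,"fingers":1},
  {"x":0,"y":0,"z":0,"yaw":0,"fingers":1},
  {"x":0,"y":0,"z":0,"yaw":0,"fingers":1},
  {"x":0,"y":0,"z":0,"yaw":0,"fingers":1},
  {"x":0,"y":0,"z":0,"yaw":0,"fingers":1},
])

```text
time: 11.35
eef_pos: [0.4871, -0.1526, 0.2427]
tcp_rot: [0.708, 0.706, -0.0, -0.0]
contact_force: [0.8, -4.7, -0.0]
opening: 0.168
finger_force: 39.2
```

```bash
python3 ctl.py mpc 5
```

```text
t 11.45 tilt [0.373  0.3732 0.3731 0.3731] u 0.2861->0.2860 r 0.2076 F [ 0.4373 -4.6449  1.5113] grip 39 open 0.167 w_raw 0.000
d -0.0257 th 0.3731 w -0.0004 rms 0.0001
pred [0.3731 0.3731 0.3733 0.3734 0.3737 0.3739 0.3741 0.3743 0.3746 0.3747] wmax 0.0023345631699369053 u [0.2876 0.2881 0.2871 0.2853]
Frad 1.2
rows [{"x": 0, "y": 0.0005, "z": -0.0, "yaw": 0, "fingers": 1}, {"x": 0, "y": 0.0005, "z": -0.0005, "yaw": 0, "fingers": 1}, {"x": 0, "y": 0.0005, "z": -0.0005, "yaw": 0, "fingers": 1}, {"x": 0, "y": 0.0005, "z": -0.0005, "yaw": 0, "fingers": 1}, {"x": 0, "y": 0.0005, "z": -0.0005, "yaw": 0, "fingers": 1}]
```

The tilt is completely still, so I'll keep holding with two calls per check.

Emit:
move_arm([
  {"x":0,"y":0,"z":0,"yaw":0,"fingers":1},
  {"x":0,"y":0,"z":0,"yaw":0,"fingers":1},
  {"x":0,"y":0,"z":0,"yaw":0,"fingers":1},
  {"x":0,"y":0,"z":0,"yaw":0,"fingers":1},
  {"x":0,"y":0,"z":0,"yaw":0,"fingers":1},
])

```text
time: 11.95
eef_pos: [0.4871, -0.1526, 0.2426]
tcp_rot: [0.708, 0.706, -0.0, -0.0]
contact_force: [1.2, -4.9, 1.5]
opening: 0.165
finger_force: 39.2
```

Emit:
move_arm([
  {"x":0,"y":0,"z":0,"yaw":0,"fingers":1},
  {"x":0,"y":0,"z":0,"yaw":0,"fingers":1},
  {"x":0,"y":0,"z":0,"yaw":0,"fingers":1},
  {"x":0,"y":0,"z":0,"yaw":0,"fingers":1},
  {"x":0,"y":0,"z":0,"yaw":0,"fingers":1},
])

```text
time: 12.45
eef_pos: [0.4871, -0.1525, 0.2426]
tcp_rot: [0.708, 0.706, -0.0, -0.0]
contact_force: [1.1, -5.3, 1.5]
opening: 0.165
finger_force: 39.2
```

```bash
python3 ctl.py mpc 5
```

```text
t 12.55 tilt [0.3731 0.3731 0.3732 0.3731] u 0.2859->0.2860 r 0.2076 F [ 2.2335 -4.4961  1.1959] grip 39 open 0.164 w_raw -0.002
d -0.0257 th 0.3731 w -0.0010 rms 0.0000
pred [0.373  0.373  0.3732 0.3734 0.3736 0.3738 0.3741 0.3743 0.3745 0.3747] wmax 0.002411186374999468 u [0.2877 0.2883 0.2872 0.2854]
Frad 0.1
rows [{"x": 0, "y": 0.0005, "z": -0.0, "yaw": 0, "fingers": 1}, {"x": 0, "y": 0.0005, "z": -0.0, "yaw": 0, "fingers": 1}, {"x": 0, "y": 0.0005, "z": -0.0, "yaw": 0, "fingers": 1}, {"x": 0, "y": 0.0005, "z": -0.0, "yaw": 0, "fingers": 1}, {"x": 0, "y": 0.0005, "z": -0.0, "yaw": 0, "fingers": 1}]
```

Emit:
move_arm([
  {"x":0,"y":0,"z":0,"yaw":0,"fingers":1},
  {"x":0,"y":0,"z":0,"yaw":0,"fingers":1},
  {"x":0,"y":0,"z":0,"yaw":0,"fingers":1},
  {"x":0,"y":0,"z":0,"yaw":0,"fingers":1},
  {"x":0,"y":0,"z":0,"yaw":0,"fingers":1},
])

```text
time: 13.05
eef_pos: [0.4871, -0.1525, 0.2427]
tcp_rot: [0.708, 0.706, -0.0, -0.0]
contact_force: [2.1, -4.6, 1.8]
opening: 0.172
finger_force: 39.2
```

Emit:
move_arm([
  {"x":0,"y":0,"z":0,"yaw":0,"fingers":1},
  {"x":0,"y":0,"z":0,"yaw":0,"fingers":1},
  {"x":0,"y":0,"z":0,"yaw":0,"fingers":1},
  {"x":0,"y":0,"z":0,"yaw":0,"fingers":1},
  {"x":0,"y":0,"z":0,"yaw":0,"fingers":1},
])

```text
time: 13.55
eef_pos: [0.4871, -0.1526, 0.2427]
tcp_rot: [0.708, 0.706, -0.0, 0.0]
contact_force: [0.4, -5.2, 1.4]
opening: 0.169
finger_force: 39.2
```

Emit:
move_arm([
  {"x":0,"y":0,"z":0,"yaw":0,"fingers":1},
  {"x":0,"y":0,"z":0,"yaw":0,"fingers":1},
  {"x":0,"y":0,"z":0,"yaw":0,"fingers":1},
  {"x":0,"y":0,"z":0,"yaw":0,"fingers":1},
  {"x":0,"y":0,"z":0,"yaw":0,"fingers":1},
])

```text
time: 14.05
eef_pos: [0.4871, -0.1526, 0.2427]
tcp_rot: [0.708, 0.706, -0.0, -0.0]
contact_force: [0.8, -4.5, 1.9]
opening: 0.17
finger_force: 39.2
```

```bash
python3 ctl.py mpc 5
```

```text
t 14.15 tilt [0.3732 0.3731 0.3731 0.3733] u 0.2860->0.2861 r 0.2076 F [ 1.2066 -5.5895  0.5964] grip 39 open 0.167 w_raw 0.004
d -0.0246 th 0.3733 w 0.0017 rms 0.0000
pred [0.3735 0.3737 0.3739 0.3741 0.3743 0.3745 0.3746 0.3748 0.3749 0.3751] wmax 0.002016072919936157 u [0.2862 0.2857 0.2851 0.2838]
Frad -0.0
rows [{"x": 0, "y": 0.0, "z": -0.0, "yaw": 0, "fingers": 1}, {"x": 0, "y": 0.0, "z": -0.0, "yaw": 0, "fingers": 1}, {"x": 0, "y": -0.0, "z": 0.0, "yaw": 0, "fingers": 1}, {"x": 0, "y": -0.0, "z": 0.0, "yaw": 0, "fingers": 1}, {"x": 0, "y": -0.0, "z": 0.0, "yaw": 0, "fingers": 1}]
```

Emit:
move_arm([
  {"x":0,"y":0,"z":0,"yaw":0,"fingers":1},
  {"x":0,"y":0,"z":0,"yaw":0,"fingers":1},
  {"x":0,"y":0,"z":0,"yaw":0,"fingers":1},
  {"x":0,"y":0,"z":0,"yaw":0,"fingers":1},
  {"x":0,"y":0,"z":0,"yaw":0,"fingers":1},
])

```text
time: 14.65
eef_pos: [0.4871, -0.1526, 0.2426]
tcp_rot: [0.708, 0.706, -0.0, -0.0]
contact_force: [0.7, -4.5, 1.3]
opening: 0.17
finger_force: 39.2
```

Emit:
move_arm([
  {"x":0,"y":0,"z":0,"yaw":0,"fingers":1},
  {"x":0,"y":0,"z":0,"yaw":0,"fingers":1},
  {"x":0,"y":0,"z":0,"yaw":0,"fingers":1},
  {"x":0,"y":0,"z":0,"yaw":0,"fingers":1},
  {"x":0,"y":0,"z":0,"yaw":0,"fingers":1},
])

```text
time: 15.15
eef_pos: [0.4871, -0.1526, 0.2427]
tcp_rot: [0.708, 0.706, -0.0, -0.0]
contact_force: [0.7, -5.3, 0.9]
opening: 0.167
finger_force: 39.2
```

Emit:
move_arm([
  {"x":0,"y":0,"z":0,"yaw":0,"fingers":1},
  {"x":0,"y":0,"z":0,"yaw":0,"fingers":1},
  {"x":0,"y":0,"z":0,"yaw":0,"fingers":1},
  {"x":0,"y":0,"z":0,"yaw":0,"fingers":1},
  {"x":0,"y":0,"z":0,"yaw":0,"fingers":1},
])

```text
time: 15.65
eef_pos: [0.4871, -0.1526, 0.2427]
tcp_rot: [0.708, 0.706, -0.0, -0.0]
contact_force: [1.0, -4.0, 1.9]
opening: 0.168
finger_force: 39.2
```

```bash
python3 ctl.py mpc 5
```

```text
t 15.75 tilt [0.3731 0.3733 0.3731 0.3731] u 0.2861->0.2860 r 0.2076 F [ 0.8587 -5.4681  1.0969] grip 39 open 0.166 w_raw 0.000
d -0.0256 th 0.3730 w -0.0008 rms 0.0000
pred [0.373  0.373  0.3732 0.3734 0.3736 0.3738 0.3741 0.3743 0.3745 0.3747] wmax 0.0024093047416658257 u [0.2876 0.2881 0.2871 0.2853]
Frad 0.6
rows [{"x": 0, "y": 0.0005, "z": -0.0, "yaw": 0, "fingers": 1}, {"x": 0, "y": 0.0005, "z": -0.0, "yaw": 0, "fingers": 1}, {"x": 0, "y": 0.0005, "z": -0.0005, "yaw": 0, "fingers": 1}, {"x": 0, "y": 0.0005, "z": -0.0005, "yaw": 0, "fingers": 1}, {"x": 0, "y": 0.0005, "z": -0.0005, "yaw": 0, "fingers": 1}]
```

Emit:
move_arm([
  {"x":0,"y":0,"z":0,"yaw":0,"fingers":1},
  {"x":0,"y":0,"z":0,"yaw":0,"fingers":1},
  {"x":0,"y":0,"z":0,"yaw":0,"fingers":1},
  {"x":0,"y":0,"z":0,"yaw":0,"fingers":1},
  {"x":0,"y":0,"z":0,"yaw":0,"fingers":1},
])

```text
time: 16.25
eef_pos: [0.4871, -0.1526, 0.2426]
tcp_rot: [0.708, 0.706, -0.0, -0.0]
contact_force: [0.8, -5.3, 1.6]
opening: 0.166
finger_force: 39.2
```

Emit:
move_arm([
  {"x":0,"y":0,"z":0,"yaw":0,"fingers":1},
  {"x":0,"y":0,"z":0,"yaw":0,"fingers":1},
  {"x":0,"y":0,"z":0,"yaw":0,"fingers":1},
  {"x":0,"y":0,"z":0,"yaw":0,"fingers":1},
  {"x":0,"y":0,"z":0,"yaw":0,"fingers":1},
])

```text
time: 16.75
eef_pos: [0.4871, -0.1526, 0.2427]
tcp_rot: [0.708, 0.706, -0.0, -0.0]
contact_force: [1.6, -5.3, 2.0]
opening: 0.17
finger_force: 39.2
```

Emit:
move_arm([
  {"x":0,"y":0,"z":0,"yaw":0,"fingers":1},
  {"x":0,"y":0,"z":0,"yaw":0,"fingers":1},
  {"x":0,"y":0,"z":0,"yaw":0,"fingers":1},
  {"x":0,"y":0,"z":0,"yaw":0,"fingers":1},
  {"x":0,"y":0,"z":0,"yaw":0,"fingers":1},
])

```text
time: 17.25
eef_pos: [0.4871, -0.1526, 0.2427]
tcp_rot: [0.708, 0.706, -0.0, -0.0]
contact_force: [0.9, -5.6, 0.7]
opening: 0.163
finger_force: 39.2
```

Emit:
move_arm([
  {"x":0,"y":0,"z":0,"yaw":0,"fingers":1},
  {"x":0,"y":0,"z":0,"yaw":0,"fingers":1},
  {"x":0,"y":0,"z":0,"yaw":0,"fingers":1},
  {"x":0,"y":0,"z":0,"yaw":0,"fingers":1},
  {"x":0,"y":0,"z":0,"yaw":0,"fingers":1},
])

```text
time: 17.75
eef_pos: [0.4871, -0.1526, 0.2426]
tcp_rot: [0.708, 0.706, -0.0, -0.0]
contact_force: [1.3, -6.4, 2.2]
opening: 0.167
finger_force: 39.2
```

```bash
python3 ctl.py mpc 5 | head -1
```

```text
t 17.85 tilt [0.3731 0.3731 0.3731 0.3731] u 0.2859->0.2859 r 0.2076 F [ 0.766  -3.9813  0.3552] grip 39 open 0.171 w_raw 0.000
```

```bash
python3 -c "
from plant import ctrl
print(ctrl.sign_off())"
```

```text
the job is handed in; nothing more can be done
None
```

I eased the bin over by its lever to a tilt of about 0.373 rad (green-zone middle measured at 0.376), kept it steady in the zone for about 10 s, and handed the job in still gripping the lever; the judge's result was not shown.

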